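# Pack up a splash-guard door and hold its hinge in line for the pin

## Robot

A 6-joint arm with a two-finger parallel gripper is mounted at the origin on a cart in front of the work surface, level with it; the furniture and walls round the work are solid. World frame = base frame: x ahead of the robot, y to its left, z up, the work surface at z = 0. Lengths are in mm, angles in rad, forces in N, time in s.
With the tool pointing down it reaches from about 350 to 775 mm from the base axis. Payload 7.3 kg.
Tool frame: the origin (TCP) lies at the very end of the fingers, on their centre line; the grasp point (between the pads) lies 19 mm behind it; z points along the fingers, y is the line along which they close (so a half turn about z gives the same grasp; the last joint's range is limited). The gripper opens to 92 mm and grips with 3 to 60 N. Pads are 19 mm wide; open, the fingers measure 130 mm over their backs; the gripper's body (75 mm by 190 mm) begins 47 mm behind the grasp point.
Start: joints at [-1.404, 0.342, 1.524, -0, 1.275, -0.146], TCP at [161.578, -499.537, 226.741] pointing down, gripper open.
Joint ranges: [-2.53, 2.53], [-0.77, 2.02], [0.04, 2.7], [-1, 4.14], [0.28, 2.66], [-3.11, 3.11]. Speed limits (rad/s): [2.57, 2.57, 3.14, 3.14, 3.14, 3.14].

## Interface

Orientations are given as [roll, pitch, yaw] about the fixed x, y, z axes, in that order (R = Rz(yaw) Ry(pitch) Rx(roll)).
In Python, from plant import get_obs, vision, workorder gives the robot as it stands.
- The arm moves only by the shell command python3 -m pendant 'ROWS' [OPENING]. ROWS is a JSON object of lists of equal length, an entry for each row: "dp": the shift along the tool's x, y, z in m, a list of three; "rotation": the turn, a rotation vector about the tool's x, y, z in rad, a list of three. A call has 1 to 8 rows; each row is the pose to reach, as a shift and turn from the pose commanded when the call began, along the tool's axes at that moment; what a row does not reach only later rows make up. A row lasts 1/8 s, in which the tool goes at most 62.5 mm and 10.7 degrees, less where a joint would pass 70% of its speed; a pose out of reach is approached as far as the arm can. A call with a gripper value outside its range is refused whole. OPENING is the finger opening in m, from 0 to 0.0918, set as the call begins (- or left out, the last holds). The fingers move at their own pace and stop on an object; the grip force is fixed at half the most. Time passes only in rows, so rows that repeat a pose let the fingers close. It gives the time, the measured TCP pose, the force, the opening and the grip force at its end, in the units of the state.
- get_obs(): the state, without advancing time (a new reading comes with each control period).
- vision.capture(name): name is "scene" or "top" or "wrist"; returns a dict with "pixels" (480x640x3 uint8, red, green, blue), "vfov" (degrees; the focal length in pixels is half the picture's height over the tangent of half this angle, whatever the lens; pixels are square), "cx", "cy" (the principal point, pixels), "dist" ([k1, k2, p1, p2, k3] as OpenCV has them; the pictures are not rectified), "pose" (4x4, takes a point from camera to world coordinates); the wrist camera has in their place "T_tool_cam" (4x4, takes a point from camera to tool coordinates, whose origin is the TCP and whose axes are the flange's). Camera axes: x right, y up, looking along -z (the intrinsics and any distortion apply to the point x, -y, -z); pixel columns grow to the right and rows downward; lengths in mm; the calibration is good to about 2 mm. A picture is of the moment at which its call begins: read the wrist's pose just before it. There is no depth.
- workorder.close_job(): hands the job in; it is judged then, once.
The state is a dict: "time": time; "joint_positions": joint angles; "dq": joint speeds; "tau": joint torques, N m; "tool_pos": TCP position; "tcp_rot": TCP orientation; "contact_force": force on the tool from outside, world axes, zero at the start; "moment": the same for the moment, N m; "grip_width": finger opening in mm; "finger_force": force on a finger pad.
Only numpy, scipy, OpenCV 4.12 (cv2) and the standard library are available. Lean on these libraries where they do the work, as an engineer would, in place of code of your own. Each camera call takes 0.05 s, during which the arm holds its last target. There are 200 camera calls.

## Task

The door of the bench splash guard is to be hung again. Lay the loose blue packer squarely on top of the one already on the guard's sill and let go of it; then lift the amber door out of its stand, stand it upright on the two packers, in line with the sill, with its hinge knuckle between the two knuckles of the jamb block so that the holes line up for the pin. Finish while still holding the door like that in the gripper, so that a colleague can push the pin down, and do not knock over or shift the other things on the bench.

Things in the scene. Friction and masses are not known exactly. Their poses are not given: they have to be found in the camera images.
- splash_guard: Bench splash guard, fixed: aluminium sill plate 90 x 210 x 8 mm (x, y, z); on its +y end a grey jamb block (y 73 to 99, x -20 to 20, top z = 130 mm) with an amber wing running back from it (x 20 to 126, top z = 125 mm). Origin: underside of the sill, its centre; z up, y along the sill to the jamb block, x to the back, away from the robot within 0.3 rad. Hinge axis: vertical at x = 0, y = 62 mm.
- guard_bore_low (a point): On the guard's hinge axis, top end of the lower knuckle of its steel leaf (z = 65 mm in the guard's frame). Knuckles: 16 mm outside, 8 mm bore; the lower spans z 43 to 65 mm. The leaf's flat face lies at y = 71 mm, 9 mm from the axis.
- guard_bore_top (a point): On the guard's hinge axis, underside of the upper knuckle (z = 101 mm in the guard's frame; it spans z 101 to 123 mm), so the gap between the knuckles is 36 mm. The brass pin waits in this upper knuckle and stands up to z = 181 mm; it does not reach into the gap.
- guard_door: Loose door, 0.2 to 0.35 kg: aluminium frame 140 mm wide (y), 10 mm thick (x), amber pane, 130 mm high in all, top rail 24 mm high; below, a round black bulb seal 5 mm wide: it topples if let go. Starts upright in the stand's middle slot, leaning up to 0.12 rad. Origin: middle of the seal's underside; z up the door, y to the hinge side, x to its back. Black knob on the front, 26 mm out.
- door_grip (a point): Middle of the door's top rail, 118 mm above the underside of the seal (12 mm below the door's top edge); the place to take the door from above, across its 10 mm thickness
- door_bore_low (a point): Lower end of the bore of the door's only knuckle, on its axis: x = 0, y = 81, z = 40 mm in the door's frame. The knuckle is 16 mm outside, 8 mm bore, 30 mm long, 11 mm off the door's edge. With the door standing on the two packers it is midway in the guard's gap, 3 mm free above and below.
- door_bore_top (a point): Upper end of the bore of the door's knuckle, on its axis (z = 70 mm in the door's frame)
- panel_stand: White plastic stand, fixed: 78 x 110 mm, 38 mm high, three slots along its y, 12.4 mm wide and 30 mm deep (slot floor at z = 8 mm); the door stands in the middle slot. Origin: centre of its underside.
- packer_laid: Flat blue plastic packer, 40 x 70 x 10 mm (x, y, z), 50 g, loose, lying on the sill under the door's place. Origin: centre of its underside; z up.
- packer_loose: The other packer, of the same size, colour and weight, lying flat on the worktop on the left. Origin: centre of its underside; z up.
- small_rack: Bystander: small white tube rack with a red-capped tube, 55 x 78 x 94 mm, origin at the centre of its underside
- dropper_a: Bystander: brown bottle with a black cap, 29 mm across, 70 mm high, origin at the centre of its underside
- vial_amber: Bystander: small vial with a tan cap, 16 mm across, 42 mm high, origin at the centre of its underside
- scissors: Bystander: scissors with yellow handles, 206 x 84 x 11 mm, lying flat behind the guard on the right
- bottle_rinse: Bystander: white bottle with a green cap, 52 mm across, 121 mm high, on the left, origin at the centre of its underside
- tape_roll: Bystander: roll of tan tape, 96 mm across, 25 mm high, lying flat near the front edge on the left
Mind the look-alikes: they are no part of the job. Leave any black or pink look-alike of the packer_loose alone.

How it is judged:
By the outcome, as a careful person would: the job done as asked, in the order asked, and still so for the second after the job is handed in, while the arm keeps its last pose, push and grip.
It also fails if it takes over 54 s, if anything falls off the work surface, if the arm or the gripper's body presses on something with over 40 N, if the wrist force passes 120 N, or if a joint passes its speed limit or range.

## Working session

There is one attempt and no reset: what is moved stays moved. The work goes in short steps, Python scripts to look and compute and a shell command to move; the robot and the scene stay as the last step left them, time stands still between calls to the robot, and variables do not carry over. Pictures are saved under pics/ and viewed, at most 10 in all, crops included, and the job is handed in when it is done.

```bash
mkdir -p pics; ls; cat > h.py <<'E'
import numpy as np, cv2, json
from plant import get_obs, vision, workorder
from scipy.spatial.transform import Rotation as R
def cap(n):
    o=get_obs(); c=vision.capture(n)
    if n=='wrist':
        T=np.eye(4); T[:3,:3]=R.from_euler('xyz',o['tcp_rot']).as_matrix(); T[:3,3]=o['tool_pos']
        c['pose']=T@np.array(c['T_tool_cam'])
    c['pose']=np.array(c['pose']); f=240/np.tan(np.radians(c['vfov'])/2)
    c['K']=np.array([[f,0,c['cx']],[0,f,c['cy']],[0,0,1.]]); c['dist']=np.array(c['dist'],float); return c
def rays(c,uv):
    p=cv2.undistortPoints(np.array(uv,float).reshape(-1,1,2),c['K'],c['dist']).reshape(-1,2)
    d=np.c_[p[:,0],-p[:,1],-np.ones(len(p))]@c['pose'][:3,:3].T
    return c['pose'][:3,3],d/np.linalg.norm(d,axis=1)[:,None]
def onz(c,uv,z):
    o,d=rays(c,uv); return o+d*((z-o[2])/d[:,2])[:,None]
def proj(c,P):
    Q=(np.array(P,float).reshape(-1,3)-c['pose'][:3,3])@c['pose'][:3,:3]
    Q=Q*[1,-1,-1]
    return cv2.projectPoints(Q.reshape(-1,1,3),np.zeros(3),np.zeros(3),c['K'],c['dist'])[0].reshape(-1,2)
def save(n,px): cv2.imwrite('pics/'+n+'.png',px[:,:,::-1])
def load(n): return np.load('pics/'+n+'.npy',allow_pickle=True).item()
E
python3 - <<'E'
from h import *
for n in('scene','top','wrist'):
    c=cap(n); np.save('pics/'+n+'0.npy',c,allow_pickle=True); save(n+'0',c['pixels'])
    print(n,c['K'][0,0],c['cx'],c['cy'],c['dist'],np.round(c['pose'],3).tolist())
print(get_obs())
E
```

```text
pics
scene 565.8681711058443 324.20599851249204 246.19157143442166 [-0.05224193  0.          0.          0.          0.        ] [[0.799, 0.264, -0.54, -308.268], [-0.601, 0.323, -0.731, -1105.056], [-0.018, 0.909, 0.416, 773.901], [0.0, 0.0, 0.0, 1.0]]
top 497.26032653590926 319.73050273442425 239.84155023930913 [-0.0095508  0.         0.         0.         0.       ] [[0.007, 0.995, -0.101, 426.786], [-1.0, 0.007, -0.0, 110.841], [0.0, 0.101, 0.995, 1556.843], [0.0, 0.0, 0.0, 1.0]]
wrist 381.2944563062499 327.3614780640904 239.67021747602408 [-0.08284433  0.          0.          0.          0.        ] [[0.307, 0.918, 0.252, 230.981], [-0.952, 0.297, 0.08, -477.234], [-0.002, -0.264, 0.964, 383.962], [0.0, 0.0, 0.0, 1.0]]
{'time': 0.15, 'joint_positions': array([-1.40400494e+00,  3.42552536e-01,  1.52479005e+00, -4.89696103e-06,
        1.27539074e+00, -1.46015302e-01]), 'dq': array([-0.00053213, -0.0026489 , -0.0033153 ,  0.00215831, -0.00071146,
       -0.00100705]), 'tau': array([ 6.08976534e-04, -4.31468904e+01, -2.44353443e+01,  7.16755958e-02,
        5.37608075e-02, -9.13911754e-05]), 'tool_pos': array([ 161.52026944, -499.22121167,  226.21250615]), 'tcp_rot': array([-3.14046343e+00, -1.61331555e-04,  3.12808025e-01]), 'contact_force': array([ 0.49343683, -0.24894529,  0.90828918]), 'moment': array([ 0.03107181, -0.02640819, -0.02323189]), 'finger_force': 0.0, 'grip_width': 91.74002401218159}
```

View pics/scene0.png

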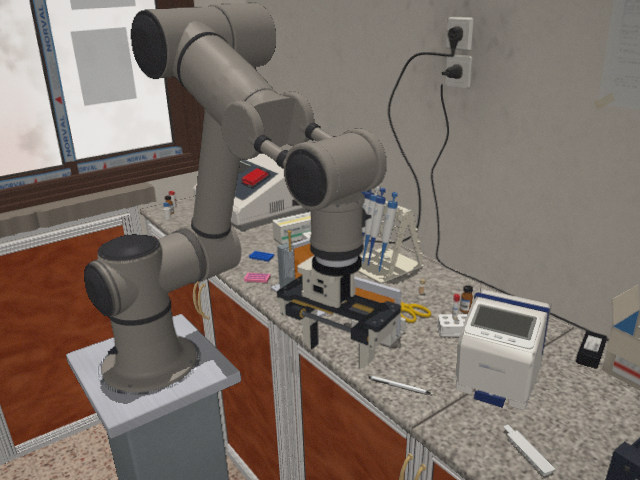

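View pics/top0.png

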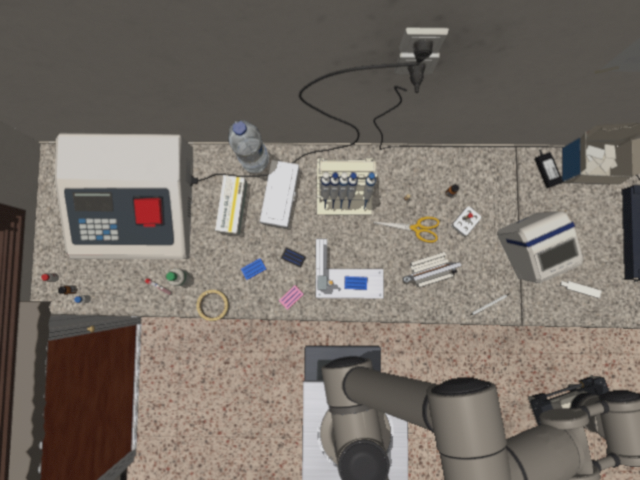

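The scene view is mostly blocked by the arm. In the top view, the candidates for the loose packer are:
- blue, about (254,269): matches the description
- black look-alike, (293,257)
- pink look-alike, (291,297)
- blue, (356,283): the laid packer on the sill

The door and stand are at about (432,270). I'll choose blue (254,269) and check it in a close crop.

```bash
python3 - <<'E'
from h import *
c=load('top0'); p=c['pixels']
save('crop0',cv2.resize(p[200:320,180:480],(800,320),interpolation=cv2.INTER_CUBIC))
h=cv2.cvtColor(p,cv2.COLOR_RGB2HSV)
m=cv2.inRange(h,(105,150,90),(125,255,255)); m[:, :190]=0
for k in cv2.findContours(m,cv2.RETR_EXTERNAL,cv2.CHAIN_APPROX_NONE)[0]:
    if cv2.contourArea(k)<60: continue
    b=cv2.boxPoints(cv2.minAreaRect(k)); r=cv2.minAreaRect(k)[0]
    print(r,cv2.contourArea(k),onz(c,b,10).round(0).tolist(),onz(c,r,10).round())
print(onz(c,[[318,297],[383,297],[383,270],[316,238],[406,285],[405,277],[457,264],[459,270],[432,271]],8).round())
E
```

```text
(356.0, 283.0) 180.5 [[466.0, 29.0, 10.0], [466.0, -33.0, 10.0], [435.0, -33.0, 10.0], [435.0, 29.0, 10.0]] [[451.  -2.  10.]]
(253.23886108398438, 268.6878967285156) 198.5 [[492.0, 354.0, 10.0], [523.0, 298.0, 10.0], [494.0, 281.0, 10.0], [462.0, 337.0, 10.0]] [[493. 318.  10.]]
[[ 407.  116.    8.]
 [ 408.  -86.    8.]
 [ 492.  -86.    8.]
 [ 590.  123.    8.]
 [ 446. -157.    8.]
 [ 470. -154.    8.]
 [ 512. -317.    8.]
 [ 493. -323.    8.]
 [ 490. -239.    8.]]
```

View pics/crop0.png

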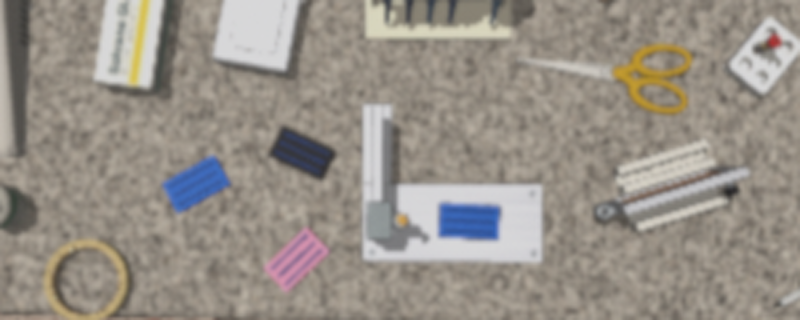

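The crop confirms it: the blue packer at (254,269) is the loose one, the black and pink look-alikes are separate, and the other blue one lies on the sill. The door, with its knuckle at the left end (about 405,278), stands in the white stand. I'll move the wrist camera over the scene.

```bash
cat >> h.py <<'E'
def go(xyz,yaw,tilt=None,o=None):
    """dp (m) and rotvec (tool axes) from the measured pose to a tool-down pose with tool-x at yaw; tilt: extra world rotation"""
    o=o or get_obs(); A=R.from_euler('xyz',o['tcp_rot']); B=R.from_euler('xyz',[np.pi,0,yaw])
    if tilt is not None: B=R.from_rotvec(tilt)*B
    d=A.inv().apply(np.array(xyz,float)-o['tool_pos'])/1000; r=(A.inv()*B).as_rotvec()
    print('dp',d.round(4).tolist(),'rot',r.round(4).tolist(),'rows',round(max(np.linalg.norm(d)/.0625,np.linalg.norm(r)/.1867),1))
E
python3 -c "
from h import *
go([440,-100,340],0); go([470,100,340],0); go([450,250,340],0)"
```

```text
dp [0.3878, -0.2943, -0.1134] rot [-0.0011, 0.0, 0.3128] rows 8.0
dp [0.4779, -0.4753, -0.1132] rot [-0.0011, 0.0, 0.3128] rows 10.9
dp [0.5051, -0.6242, -0.113] rot [-0.0011, 0.0, 0.3128] rows 13.0
```

```bash
python3 -m pendant '{"dp":[[0.0,0,-0.05],[0.05,-0.02,-0.08],[0.097,-0.06,-0.113],[0.145,-0.1,-0.113],[0.194,-0.14,-0.113],[0.242,-0.18,-0.113],[0.29,-0.215,-0.113],[0.335,-0.255,-0.113]],"rotation":[[0,0,0],[0,0,0.08],[0,0,0.15],[0,0,0.22],[0,0,0.313],[0,0,0.313],[0,0,0.313],[0,0,0.313]]}'
python3 -m pendant '{"dp":[[0.027,-0.055,0],[0.027,-0.055,0],[0.027,-0.055,0]],"rotation":[[0,0,0],[0,0,0],[0,0,0]]}'
python3 - <<'E'
from h import *
c=cap('wrist'); np.save('pics/w1.npy',c,allow_pickle=True); save('w1',c['pixels']); print(get_obs()['tool_pos'],get_obs()['tcp_rot'])
c=cap('top'); np.save('pics/top1.npy',c,allow_pickle=True)
E
```

```text
time: 1.15
tool_pos: [401.6, -153.7, 339.6]
tcp_rot: [3.141, -0.0, -0.0]
contact_force: [1.1, -0.6, 0.2]
grip_width: 92.0
finger_force: 0.0
time: 1.52
tool_pos: [427.6, -100.7, 339.5]
tcp_rot: [3.141, 0.001, 0.001]
contact_force: [-0.1, -0.1, 0.2]
grip_width: 91.7
finger_force: 0.0
[ 427.44122237 -101.38298109  339.54658082] [ 3.14117330e+00  5.70825709e-04 -1.08728636e-03]
```

View pics/w1.png

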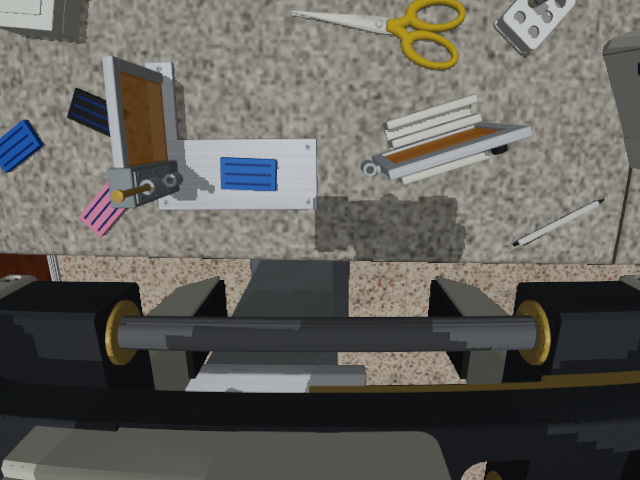

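The wrist view shows:
- the laid packer on the sill, about (248,173)
- the guard knuckles near (150,186) and (170,180), with the brass pin top at (118,195)
- the door, from its knuckle (370,168) to the far top corner (530,130), with its knob on the front near the right end

With tool x along +y, the camera sits close to the pin. I'll therefore lean the tool back about its closing axis when handling the packer.

```bash
python3 - <<'E'
from h import *
go([470,250,340],2.077); 
s,c_=np.sin(2.077),np.cos(2.077)
go([493,318,150],2.077,tilt=.35*np.array([s,-c_,0]))
# guard/laid packer/door measure from w1
c=load('w1'); p=c['pixels']; h=cv2.cvtColor(p,cv2.COLOR_RGB2HSV)
m=cv2.inRange(h,(105,150,90),(125,255,255))
for k in cv2.findContours(m,cv2.RETR_EXTERNAL,cv2.CHAIN_APPROX_NONE)[0]:
    if cv2.contourArea(k)<60: continue
    b=cv2.boxPoints(cv2.minAreaRect(k)); print(onz(c,b,18).round(1).tolist(), onz(c,b.mean(0),18).round(1))
print(onz(c,[[316,139],[316,209],[160,209]],8).round(1))
print('low knuckle',onz(c,[170,180],65).round(1),'up',onz(c,[148,186],123).round(1),'pin',onz(c,[117,195],181).round(1))
print('door knuckle',onz(c,[370,168],78).round(1),'rail',onz(c,[[380,168],[530,130],[380,178],[530,137]],138).round(1))
E
```

```text
dp [0.0419, -0.3518, -0.0006] rot [-0.0003, 0.0006, -2.0792] rows 11.1
dp [0.0648, -0.42, 0.1894] rot [0.363, 0.214, -2.0544] rows 11.2
[[436.1, 35.8, 18.0], [475.2, 31.8, 18.0], [472.2, -36.9, 18.0], [433.2, -34.2, 18.0]] [[454.3  -1.   18. ]]
[[494.2, 353.3, 18.0], [528.9, 290.7, 18.0], [497.8, 268.0, 18.0], [461.8, 329.7, 18.0]] [[495.9 309.5  18. ]]
[[496.3 -86.2   8. ]
 [407.5 -85.6   8. ]
 [408.1 121.2   8. ]]
low knuckle [[452.6  79.9  65. ]] up [[453.3  79.  123. ]] pin [[453.3  79.8 181. ]]
door knuckle [[ 466.2 -146.8   78. ]] rail [[ 471.2 -149.5  138. ]
 [ 508.1 -289.5  138. ]
 [ 461.9 -149.8  138. ]
 [ 501.7 -290.3  138. ]]
```

```bash
python3 -m pendant '{"dp":[[0.005,-0.045,0],[0.01,-0.09,0],[0.015,-0.135,0],[0.02,-0.18,0],[0.025,-0.225,0],[0.03,-0.27,0.0],[0.04,-0.315,0.02],[0.05,-0.36,0.05]],"rotation":[[0,0,-0.18],[0,0,-0.36],[0,0,-0.54],[0,0,-0.72],[0,0,-0.9],[0,0,-1.08],[0,0,-1.26],[0,0,-1.44]]}'
python3 - <<'E'
from h import *
s,c_=np.sin(2.077),np.cos(2.077)
go([493,318,150],2.077,tilt=.35*np.array([s,-c_,0]))
E
```

```text
time: 2.62
tool_pos: [479.5, 259.2, 290.0]
tcp_rot: [3.139, -0.001, 1.442]
contact_force: [0.3, -0.8, -0.4]
grip_width: 91.7
finger_force: 0.0
dp [0.0599, 0.0055, 0.14] rot [0.1138, 0.3381, -0.6275] rows 3.9
```

```bash
python3 -m pendant '{"dp":[[0.015,0.001,0.035],[0.03,0.003,0.07],[0.045,0.004,0.105],[0.06,0.0055,0.14],[0.06,0.0055,0.14],[0.06,0.0055,0.14]],"rotation":[[0.03,0.085,-0.157],[0.057,0.17,-0.314],[0.085,0.255,-0.47],[0.114,0.338,-0.6275],[0.114,0.338,-0.6275],[0.114,0.338,-0.6275]]}'
python3 - <<'E'
from h import *
c=cap('wrist'); np.save('pics/w2.npy',c,allow_pickle=True); save('w2',c['pixels'])
p=c['pixels']; h=cv2.cvtColor(p,cv2.COLOR_RGB2HSV)
m=cv2.inRange(h,(105,150,80),(125,255,255))
for k in cv2.findContours(m,cv2.RETR_EXTERNAL,cv2.CHAIN_APPROX_NONE)[0]:
    if cv2.contourArea(k)<300: continue
    b=cv2.boxPoints(cv2.minAreaRect(k)); print(b.round().tolist(),onz(c,b,10).round(1).tolist(), onz(c,b.mean(0),10).round(1))
E
```

```text
time: 3.38
tool_pos: [492.3, 317.1, 150.9]
tcp_rot: [-3.139, -0.349, 2.069]
contact_force: [0.4, 0.8, 0.2]
grip_width: 91.9
finger_force: 0.0
[[304.0, 245.0], [352.0, 244.0], [354.0, 316.0], [306.0, 317.0]] [[460.8, 338.1, 10.0], [495.2, 357.9, 10.0], [524.5, 306.7, 10.0], [490.5, 287.1, 10.0]] [[492.8 322.3  10. ]]
```

View pics/w2.png

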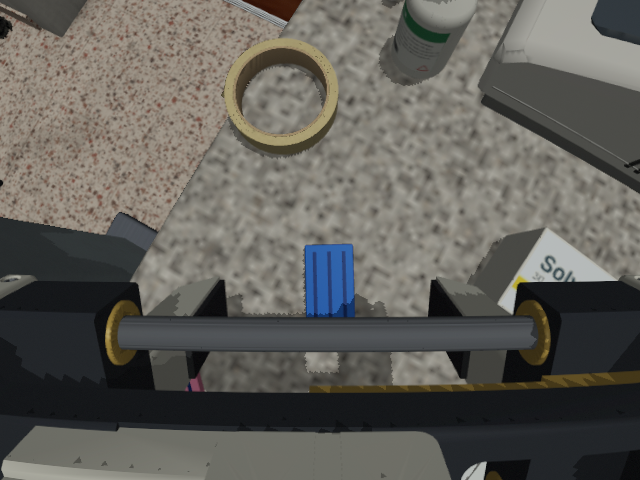

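The view shows the loose packer at about (330,280), lying between the fingers, with its near end hidden behind the gripper bar. There's nothing in the fingers' path, so I'll descend.

```bash
python3 - <<'E'
from h import *
y=2.09; t=.35*np.array([np.sin(y),-np.cos(y),0])
go([499,311,50],y,t);go([499,311,6],y,t)
E
```

```text
dp [-0.0433, 0.0028, 0.0924] rot [0.0059, 0.0012, -0.0183] rows 1.6
dp [-0.0583, 0.0029, 0.1337] rot [0.0059, 0.0012, -0.0183] rows 2.3
```

```bash
python3 -m pendant '{"dp":[[-0.022,0.0014,0.046],[-0.0433,0.0028,0.0924],[-0.048,0.0028,0.106],[-0.053,0.0029,0.12],[-0.0583,0.0029,0.1337],[-0.0583,0.0029,0.1337],[-0.0583,0.0029,0.1337]],"rotation":[[0.006,0.001,-0.018],[0.006,0.001,-0.018],[0.006,0.001,-0.018],[0.006,0.001,-0.018],[0.006,0.001,-0.018],[0.006,0.001,-0.018],[0.006,0.001,-0.018]]}'
python3 -m pendant '{"dp":[[0,0,0],[0,0,0],[0,0,0],[0,0,0],[0,0,0],[0,0,0]],"rotation":[[0,0,0],[0,0,0],[0,0,0],[0,0,0],[0,0,0],[0,0,0]]}' 0.03
python3 - <<'E'
from h import *
o=get_obs(); print(o['tool_pos'],o['tcp_rot'])
y=2.09; t=.35*np.array([np.sin(y),-np.cos(y),0])
go([499,311,60],y,t)
E
```

```text
time: 4.3
tool_pos: [498.0, 311.9, 4.8]
tcp_rot: [-3.14, -0.352, 2.093]
contact_force: [-0.1, 0.3, -0.0]
grip_width: 91.8
finger_force: 0.0
time: 5.05
tool_pos: [497.6, 311.7, 4.1]
tcp_rot: [-3.139, -0.352, 2.092]
contact_force: [0.7, 1.0, 0.6]
grip_width: 39.3
finger_force: 30.0
[497.62385007 311.67343996   4.05139698] [-3.13904638 -0.35179016  2.09242753]
dp [0.0181, 0.0007, -0.053] rot [-0.0034, -0.0018, 0.0023] rows 0.9
```

```bash
python3 -m pendant '{"dp":[[0.009,0.0004,-0.026],[0.027,0,-0.078],[0.044,0,-0.128],[0.062,0,-0.18],[0.077,0,-0.225],[0.077,0,-0.225]],"rotation":[[0,0,0],[0,0,0],[0,0,0],[0,0,0],[0,0,0],[0,0,0]]}'
python3 - <<'E'
from h import *
y=1.571; t=.35*np.array([np.sin(y),-np.cos(y),0])
go([453,-9,230],y,t)
go([453,-9,80],y,t)
# held packer seen in wrist camera
c=cap('wrist'); np.save('pics/w3.npy',c,allow_pickle=True); save('w3',c['pixels'])
h=cv2.cvtColor(c['pixels'],cv2.COLOR_RGB2HSV); m=cv2.inRange(h,(105,150,60),(125,255,255))
T=np.array(c['T_tool_cam']); c['pose']=T
k=max(cv2.findContours(m,cv2.RETR_EXTERNAL,cv2.CHAIN_APPROX_NONE)[0],key=cv2.contourArea)
b=cv2.boxPoints(cv2.minAreaRect(k)); print(b.round().tolist(), cv2.contourArea(k))
# top plane in tool frame: packer bottom at world z~0 at grasp, tool z leans .352
n=np.array([-np.sin(.352),0,-np.cos(.352)])  # world up in tool axes
o,d=rays(c,b); z0=10-4.05
s=(z0-o@n)/(d@n); P=o+d*s[:,None]; print(P.round(1).tolist()); e=np.array([np.cos(.352),0,-np.sin(.352)])
print('along horiz tool x:',(P@e).round(1),'y',P[:,1].round(1))
E
```

```text
time: 5.8
tool_pos: [502.3, 307.9, 246.0]
tcp_rot: [3.135, -0.35, 2.095]
contact_force: [1.4, -0.3, -0.9]
grip_width: 39.6
finger_force: 30.0
dp [-0.2399, -0.201, -0.0717] rot [-0.1737, -0.0012, 0.4927] rows 5.1
dp [-0.2913, -0.2019, 0.0692] rot [-0.1737, -0.0012, 0.4927] rows 5.8
[[282.0, 205.0], [372.0, 205.0], [372.0, 316.0], [282.0, 316.0]] 9836.5
[[46.4, -14.5, -23.4], [46.4, 17.7, -23.4], [-7.2, 21.6, -3.7], [-7.2, -18.5, -3.7]]
along horiz tool x: [51.6 51.6 -5.5 -5.5] y [-14.5  17.7  21.6 -18.5]
```

```bash
python3 - <<'E'
from h import *
c=load('w3'); h=cv2.cvtColor(c['pixels'],cv2.COLOR_RGB2HSV); m=cv2.inRange(h,(105,120,40),(125,255,255))
for r in range(198,322,8):
    x=np.where(m[r]>0)[0]; print(r,(x.min(),x.max(),len(x)) if len(x) else 0,end='; ')
save('w3c',cv2.resize(c['pixels'][150:350,180:480],(750,500),interpolation=cv2.INTER_CUBIC))
E
```

```text
198 0; 206 (np.int64(283), np.int64(371), 89); 214 (np.int64(283), np.int64(371), 89); 222 (np.int64(283), np.int64(371), 89); 230 (np.int64(283), np.int64(371), 89); 238 (np.int64(283), np.int64(371), 89); 246 (np.int64(283), np.int64(371), 89); 254 (np.int64(283), np.int64(372), 90); 262 (np.int64(283), np.int64(372), 90); 270 (np.int64(282), np.int64(372), 91); 278 (np.int64(282), np.int64(372), 91); 286 (np.int64(282), np.int64(372), 91); 294 (np.int64(282), np.int64(372), 91); 302 (np.int64(282), np.int64(372), 91); 310 (np.int64(282), np.int64(373), 92); 318 0;
```

View pics/w3c.png

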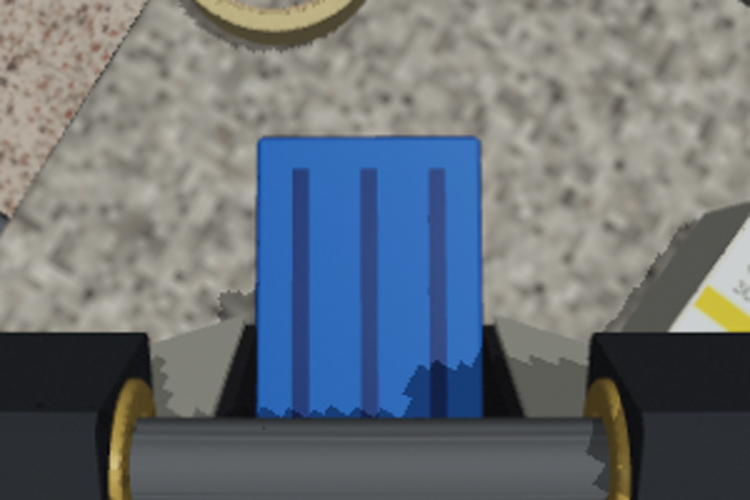

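The packer is held square between the fingers, its face nearly perpendicular to the camera axis (far edge at row 205, columns 282–372). I had one sign wrong in the tilted plane and will redo that number.

```bash
python3 - <<'E'
from h import *
c=load('w3'); c['pose']=np.array(c['T_tool_cam']); t=.352
n=np.array([np.sin(t),0,-np.cos(t)]); e=np.array([np.cos(t),0,np.sin(t)])
o,d=rays(c,[[283,205],[371.5,205],[282,314],[372.5,314]]); P=o+d*((5.95-o@n)/(d@n))[:,None]
print((P@e).round(1),P[:,1].round(1))
E
```

```text
[41.1 41.1 -6.6 -6.6] [-17.9  21.3 -17.9  21.3]
```

```bash
python3 - <<'E'
from h import *
y=1.571; t=.35*np.array([np.sin(y),-np.cos(y),0])
go([453,-110,245],y,t);go([453,-110,180],y,t)
E
```

```text
dp [-0.3165, -0.2502, -0.1179] rot [-0.1784, -0.0009, 0.4909] rows 6.7
dp [-0.3388, -0.2502, -0.0568] rot [-0.1784, -0.0009, 0.4909] rows 6.8
```

```bash
python3 -m pendant '{"dp":[[-0.04,-0.0315,-0.015],[-0.08,-0.0625,-0.03],[-0.12,-0.094,-0.044],[-0.16,-0.125,-0.059],[-0.2,-0.156,-0.074],[-0.24,-0.188,-0.088],[-0.28,-0.22,-0.103],[-0.3165,-0.25,-0.117]],"rotation":[[-0.022,0,0.061],[-0.045,0,0.123],[-0.067,0,0.184],[-0.089,0,0.245],[-0.11,0,0.307],[-0.134,0,0.368],[-0.156,0,0.43],[-0.178,0,0.491]]}'
python3 -m pendant '{"dp":[[-0.011,0,0.03],[-0.022,0,0.061],[-0.022,0,0.061],[-0.022,0,0.061]],"rotation":[[0,0,0],[0,0,0],[0,0,0],[0,0,0]]}'
python3 - <<'E'
from h import *
c=cap('wrist'); np.save('pics/w4.npy',c,allow_pickle=True); save('w4',c['pixels']);o=get_obs(); print(o['tool_pos'],o['tcp_rot'])
h=cv2.cvtColor(c['pixels'],cv2.COLOR_RGB2HSV); m=cv2.inRange(h,(105,150,60),(125,255,255))
for k in cv2.findContours(m,cv2.RETR_EXTERNAL,cv2.CHAIN_APPROX_NONE)[0]:
    if cv2.contourArea(k)<300: continue
    b=cv2.boxPoints(cv2.minAreaRect(k)); print(b.round().tolist(),onz(c,b,18).round(1).tolist(), onz(c,b.mean(0),18).round(1))
E
```

```text
time: 6.85
tool_pos: [451.4, -111.1, 241.5]
tcp_rot: [-3.134, -0.352, 1.566]
contact_force: [0.8, -0.2, -0.1]
grip_width: 39.2
finger_force: 30.0
time: 7.35
tool_pos: [452.4, -109.3, 178.6]
tcp_rot: [-3.137, -0.35, 1.57]
contact_force: [0.5, 0.0, 0.3]
grip_width: 39.3
finger_force: 30.0
[ 452.68230394 -109.52535799  179.04758013] [-3.13825464 -0.34957941  1.57038553]
[[282.0, 352.0], [373.0, 352.0], [373.0, 363.0], [282.0, 363.0]] [[414.4, -166.1, 18.0], [492.9, -166.0, 18.0], [492.9, -175.5, 18.0], [414.4, -175.6, 18.0]] [[ 453.7 -170.7   18. ]]
[[282.0, 316.0], [282.0, 126.0], [372.0, 126.0], [372.0, 316.0]] [[414.2, -135.2, 18.0], [412.3, 34.8, 18.0], [494.0, 34.7, 18.0], [492.2, -135.1, 18.0]] [[453.2 -52.3  18. ]]
[[576.0, 112.0], [639.0, 79.0], [644.0, 88.0], [581.0, 122.0]] [[689.2, 52.2, 18.0], [762.1, 91.4, 18.0], [766.6, 81.4, 18.0], [693.6, 42.7, 18.0]] [[726.5  66.2  18. ]]
```

View pics/w4.png

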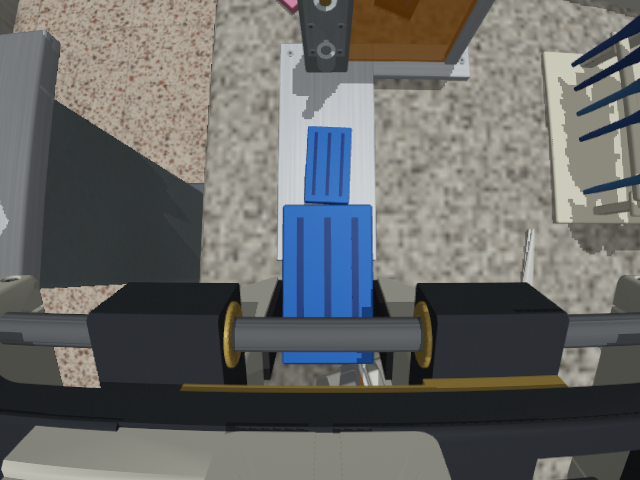

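The held packer is at (327,285). The laid packer is at (328,165), turned slightly against the sill. The hinge knuckle and pin are near (325,50). Next I'll fit the laid packer's edges.

```bash
python3 - <<'E'
from h import *
c=load('w4')
h=cv2.cvtColor(c['pixels'],cv2.COLOR_RGB2HSV); m=cv2.inRange(h,(105,120,50),(125,255,255))
def edge(mm,rows,side):
    pts=[]
    for r in rows:
        x=np.where(mm[r,250:420]>0)[0]+250
        pts.append([x.min()-.5 if side=='l' else x.max()+.5,r])
    return np.array(pts,float)
def line(uv,z):
    P=onz(c,uv,z)[:,:2]; v=cv2.fitLine(P.astype(np.float32),cv2.DIST_HUBER,0,.01,.01).ravel(); return v
for s in'lr':
    v=line(edge(m,range(134,196),s),18); v[:2]*=np.sign(v[1]); print(s,'x at y=0',v[2]-v[0]/v[1]*v[3],'yaw',np.arctan2(-v[0],v[1]))
col=[]
for u in range(312,346):
    y=np.where(m[100:204,u]>0)[0]+100; col.append([u,y.min()-.5])
v=line(np.array(col),18); v[:2]*=np.sign(v[0]); print('far edge y at x=453',v[3]+v[1]/v[0]*(453-v[2]),np.arctan2(v[1],v[0]))
# sill edges
g=c['pixels'].astype(int); 
w=cv2.inRange(h,(90,0,150),(135,40,255))
for r in (80,100,130,160,190): 
    x=np.where(w[r,250:420]>0)[0]+250; print(r,x.min(),x.max(),onz(c,[[x.min()-.5,r],[x.max()+.5,r]],8)[:,:2].round(1).tolist())
E
```

```text
l x at y=0 434.08206 yaw -0.037902668
r x at y=0 473.34445 yaw -0.042267755
far edge y at x=453 34.134483 -0.0014414852
80 280 292 [[407.8, 84.7], [420.2, 84.6]]
100 279 373 [[407.3, 64.5], [497.0, 64.3]]
130 279 373 [[407.8, 34.9], [496.5, 34.7]]
160 278 374 [[407.3, 6.0], [497.0, 5.9]]
190 278 375 [[407.7, -22.3], [497.5, -22.3]]
```

```bash
python3 - <<'E'
from h import *
y=1.531; t=.35*np.array([np.sin(y),-np.cos(y),0])
go([452.3,-7,120],y,t);go([452.3,-7,45],y,t)
E
```

```text
dp [0.0761, -0.0001, 0.0906] rot [-0.0168, 0.0005, 0.037] rows 1.9
dp [0.0504, 0.0001, 0.1611] rot [-0.0168, 0.0005, 0.037] rows 2.7
```

```bash
python3 -m pendant '{"dp":[[0.038,0,0.045],[0.076,0,0.09],[0.063,0,0.125],[0.0504,0,0.161],[0.0504,0,0.161],[0.0504,0,0.161],[0.0504,0,0.161]],"rotation":[[-0.0168,0,0.037],[-0.0168,0,0.037],[-0.0168,0,0.037],[-0.0168,0,0.037],[-0.0168,0,0.037],[-0.0168,0,0.037],[-0.0168,0,0.037]]}'
python3 - <<'E'
from h import *
c=cap('wrist'); np.save('pics/w5.npy',c,allow_pickle=True)
s=cap('scene'); np.save('pics/s5.npy',s,allow_pickle=True)
o=get_obs(); print(o['tool_pos'],o['tcp_rot'])
a=cv2.resize(c['pixels'][100:380,200:460],(390,420)); b=cv2.resize(s['pixels'][230:430,240:440],(400,400))
save('w5',np.hstack([a,np.pad(b,((0,20),(0,0),(0,0)))]))
y=1.531; t=.35*np.array([np.sin(y),-np.cos(y),0])
go([452.3,-7,22],y,t)
E
```

```text
time: 8.28
tool_pos: [452.8, -7.5, 46.0]
tcp_rot: [3.139, -0.349, 1.531]
contact_force: [-1.0, 0.2, -0.4]
grip_width: 39.4
finger_force: 30.0
[452.4485337   -7.3260096   45.54232824] [ 3.14003113 -0.34916565  1.53092959]
dp [-0.0078, -0.0002, 0.0222] rot [0.0016, 0.0008, -0.0001] rows 0.4
```

View pics/w5.png

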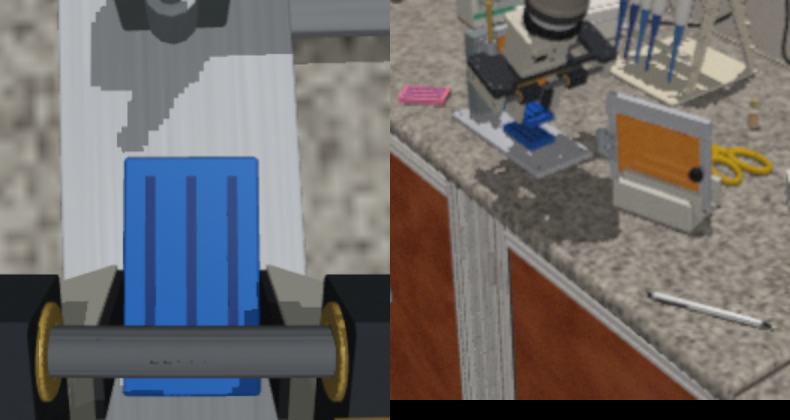

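The held packer hides the laid one completely in the wrist view, and the scene view shows it above the other over the sill. I'll set it down slowly.

```bash
python3 -m pendant '{"dp":[[-0.003,0,0.008],[-0.0055,0,0.0155],[-0.0068,0,0.0195],[-0.0074,0,0.0215],[-0.0074,0,0.0215]],"rotation":[[0,0,0],[0,0,0],[0,0,0],[0,0,0],[0,0,0]]}'
python3 - <<'E'
from h import *
y=1.531; t=.35*np.array([np.sin(y),-np.cos(y),0])
go([452.3,-7,22],y,t)
E
```

```text
time: 9.0
tool_pos: [451.3, -6.4, 22.0]
tcp_rot: [-3.14, -0.351, 1.53]
contact_force: [-4.1, -2.0, 6.0]
grip_width: 39.7
finger_force: 30.0
dp [-0.0005, 0.001, -0.0002] rot [-0.0015, -0.0006, -0.0006] rows 0.0
```

```bash
python3 -m pendant '{"dp":[[0,0,0],[0,0,0],[0,0,0],[0,0,0]],"rotation":[[0,0,0],[0,0,0],[0,0,0],[0,0,0]]}' 0.065
python3 -m pendant '{"dp":[[0,0,-0.02],[0,0,-0.06],[-0.03,0,-0.11],[-0.055,0,-0.15],[-0.055,0,-0.15],[-0.055,0,-0.15]],"rotation":[[0,0,0],[0,0,0],[0,0,0],[0,0,0],[0,0,0],[0,0,0]]}'
python3 - <<'E'
from h import *
c=cap('wrist'); np.save('pics/w6.npy',c,allow_pickle=True); save('w6',c['pixels'])
o=get_obs(); print(o['tool_pos'],o['tcp_rot'])
E
```

```text
time: 9.5
tool_pos: [451.7, -6.5, 21.6]
tcp_rot: [-3.141, -0.35, 1.53]
contact_force: [0.0, -0.5, 0.5]
grip_width: 65.1
finger_force: 0.0
time: 10.25
tool_pos: [447.1, -108.8, 143.0]
tcp_rot: [-3.139, -0.351, 1.53]
contact_force: [-0.3, 0.9, 0.6]
grip_width: 64.5
finger_force: 0.0
[ 446.93544056 -108.29840626  142.80950902] [-3.13852554 -0.35151828  1.53002399]
```

View pics/w6.png

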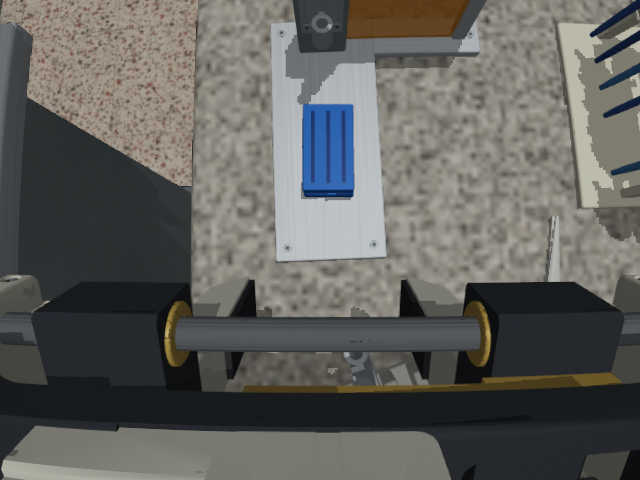

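The loose packer lies squarely on the laid one (top face columns 303–353, rows 105–190), with the lower one's end just showing below it. Next I'll raise the arm and go over the door with tool x along it.

```bash
python3 - <<'E'
from h import *
c=load('w6'); print('top near',onz(c,[[303,190],[353,190],[303,105],[353,105]],28).round(1).tolist(),'laid near',onz(c,[[303,196],[353,196]],18-8).round(1).tolist())
go([440,-120,220],1.839);go([485,-220,225],1.839)
E
```

```text
top near [[433.0, -33.0, 28.0], [471.3, -34.6, 28.0], [435.2, 35.4, 28.0], [474.6, 33.8, 28.0]] laid near [[431.8, -34.0, 10.0], [472.4, -35.7, 10.0]]
dp [0.0153, -0.0067, -0.0766] rot [0.0513, -0.3492, -0.3052] rows 2.5
dp [-0.075, 0.0422, -0.1152] rot [0.0513, -0.3492, -0.3052] rows 2.5
```

```bash
python3 -m pendant '{"dp":[[0.008,-0.003,-0.038],[0.0153,-0.0067,-0.0766],[-0.03,0.018,-0.096],[-0.075,0.0422,-0.1152],[-0.075,0.0422,-0.1152],[-0.075,0.0422,-0.1152],[-0.075,0.0422,-0.1152]],"rotation":[[0.017,-0.116,-0.102],[0.034,-0.233,-0.204],[0.0513,-0.349,-0.305],[0.0513,-0.349,-0.305],[0.0513,-0.349,-0.305],[0.0513,-0.349,-0.305],[0.0513,-0.349,-0.305]]}'
python3 - <<'E'
from h import *
c=cap('wrist'); np.save('pics/w7.npy',c,allow_pickle=True); save('w7',c['pixels'])
o=get_obs(); print(o['tool_pos'],o['tcp_rot'])
E
```

```text
time: 11.18
tool_pos: [485.0, -219.7, 225.6]
tcp_rot: [3.141, 0.0, 1.839]
contact_force: [0.5, -0.0, -0.2]
grip_width: 64.8
finger_force: 0.0
[ 485.07662729 -219.8796748   225.9227823 ] [3.14071669e+00 9.86586925e-04 1.83934402e+00]
```

View pics/w7.png

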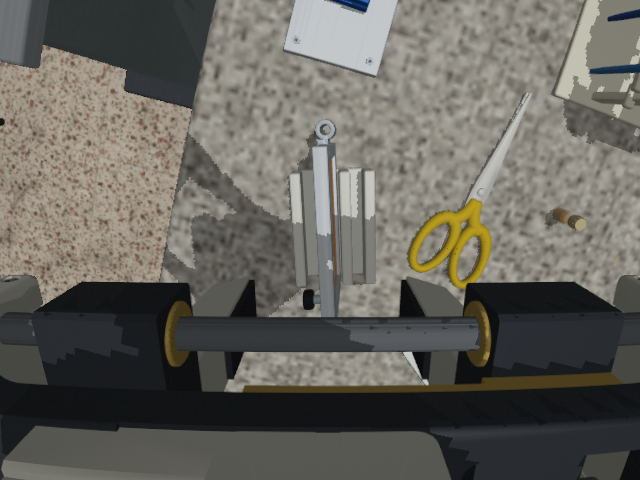

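Here the rail top runs from about (321,147) to (330,315). The knuckle ring is at (325,130), the knob at (308,298), and the stand walls span columns 291–376. I've used all my picture views, so from here I'll measure numerically.

```bash
python3 - <<'E'
from h import *
c=load('w7'); p=c['pixels'].astype(int)
for r in (150,180,210,240,270,300):
    print(r,' '.join(f"{u}:{p[r,u,0]},{p[r,u,2]}" for u in range(308,346)))
for r in (185,220,270): print(r,p[r,286:308].sum(1)//3, p[r,344:382].sum(1)//3)
print('ring rows', p[112:150,325].sum(1)//3)
for r in(126,130,134): print('ring cols',r, p[r,308:342].sum(1)//3)
E
```

```text
150 308:145,133 309:96,87 310:97,88 311:99,92 312:144,151 313:177,184 314:179,188 315:180,188 316:180,188 317:180,189 318:182,190 319:184,191 320:186,193 321:187,195 322:186,194 323:186,194 324:186,194 325:186,193 326:162,169 327:102,108 328:86,92 329:89,95 330:86,91 331:86,91 332:86,91 333:85,90 334:88,92 335:113,110 336:152,140 337:157,144 338:161,148 339:160,147 340:157,144 341:155,143 342:153,140 343:152,139 344:153,141 345:155,143
180 308:128,123 309:127,123 310:128,123 311:127,123 312:125,121 313:104,106 314:155,162 315:181,189 316:179,187 317:179,187 318:179,188 319:181,189 320:183,191 321:185,193 322:188,196 323:188,196 324:187,194 325:186,193 326:185,192 327:173,180 328:142,149 329:88,93 330:92,87 331:119,42 332:131,85 333:177,174 334:190,197 335:177,184 336:97,101 337:124,119 338:101,97 339:113,108 340:172,165 341:193,187 342:194,188 343:195,189 344:196,189 345:196,190
210 308:128,123 309:127,122 310:127,122 311:127,122 312:128,123 313:127,122 314:125,121 315:119,123 316:167,174 317:179,187 318:179,187 319:179,186 320:181,188 321:182,190 322:184,192 323:188,196 324:191,198 
[... 2256 characters left out ...]
3  74  83 115 123 124 123 124 124 124 123 120 119 132 133 135 138
 142 145]
ring rows [137 142 147 151 153 151 145 133 167 171 165 156  78  87 150 151 150 147
 144 140 132  82  95 144 171 181 188 169 167 167 180 183 122  95 134 178
 190 190]
ring cols 126 [123 129 138 147 153 149 144 124 156 164 173 165 127  62  61  67 114 150
 154 151 144 134 158 168 179 166  88 113 148 147 148 148 146 140]
ring cols 130 [138 135 134 132 125 118 111 139 159 172 179 141  77  78  75  94 102 144
 146 146 147 147 149 158 166 172 146  77 106 139 141 140 137 133]
ring cols 134 [150 141 135  83  75  67  59  62 112 155 167 175 177 160 108 101  97  95
 121 120 144 163 162 166 162 134  71 101 130 134 136 135 135 134]
```

```bash
python3 - <<'E'
from h import *
c=load('w7'); o=get_obs(); A=R.from_euler('xyz',o['tcp_rot'])
loc=lambda P: A.inv().apply(P-o['tool_pos'])-[0,1.5,0]   # tool frame, bias-corrected
rows=np.array([150,180,210,240,270,300]); l=np.array([311.6,313.6,315.5,317,318.7,320.5]); r=np.array([326.3,328.3,329.4,330.5,332.6,333.6])
for z in (138,):
    L=loc(onz(c,np.c_[l,rows],z)); Rr=loc(onz(c,np.c_[r,rows],z)); print('w',(Rr-L)[:,1].round(1)); M=(L+Rr)/2
    k=np.polyfit(M[:,0],M[:,1],1); print('rail x',M[:,0].round(1),'y',M[:,1].round(1),'fit',k)
S=loc(onz(c,[[289.7,185],[291.8,220],[295.8,270]],38)); ks=np.polyfit(S[:,0],S[:,1],1); print('stand left',S.round(1).tolist(),ks)
N=loc(onz(c,[[325.8,185],[339.7,185],[341.6,220],[343,240]],38)); print('midwall inner',N.round(1).tolist())
for z in(76,78): 
  q=loc(onz(c,[324.7,129.5],z))[0]; print('knuckle',q.round(1),'rail line there',np.polyval(k,q[0]))
e=loc(onz(c,[[319,145.5]],138)); print('rail end',e.round(1))
E
```

```text
w [9.3 9.4 9.1 9.  9.5 9.2]
rail x [ 62.5  43.6  24.    3.7 -17.6 -39.8] y [-5.  -3.9 -3.  -2.2 -0.9  0. ] fit [-0.04870439 -1.87676283]
stand left [[28.0, -33.9, 187.9], [-4.5, -32.8, 187.9], [-53.6, -30.1, 188.0]] [ -0.0466573  -32.73954471]
midwall inner [[27.9, -1.2, 187.9], [27.9, 11.4, 187.9], [-4.5, 13.4, 187.9], [-23.7, 14.9, 188.0]]
knuckle [ 76.1  -1.8 149.8] rail line there -5.58123997772813
knuckle [ 76.   -1.8 147.8] rail line there -5.579639064178242
rail end [[65.3 -5.  87.9]]
```

```bash
python3 - <<'E'
from h import *
o=get_obs(); A=R.from_euler('xyz',o['tcp_rot'])
g=o['tool_pos']+A.apply([-5,-.8,0]); g[2]=8+118*np.cos(.075); print(g)
y=1.888; a,b=np.sin(y),-np.cos(y); dz=np.array([a*np.sin(.075),b*np.sin(.075),-np.cos(.075)])
t=.075*np.array([b,-a,0])
go(g+dz*(19-70),y,t); go(g+dz*19,y,t)
E
```

```text
[ 485.63195866 -224.91272449  125.66828054]
dp [-0.0051, -0.0047, 0.0494] rot [-0.0741, 0.0028, -0.0486] rows 0.8
dp [-0.0048, 0.0005, 0.1192] rot [-0.0741, 0.0028, -0.0486] rows 1.9
```

```bash
python3 -m pendant '{"dp":[[-0.0051,-0.0047,0.0494],[-0.005,-0.003,0.073],[-0.005,-0.001,0.096],[-0.0048,0.0005,0.1192],[-0.0048,0.0005,0.1192],[-0.0048,0.0005,0.1192]],"rotation":[[-0.0741,0.0028,-0.0486],[-0.0741,0.0028,-0.0486],[-0.0741,0.0028,-0.0486],[-0.0741,0.0028,-0.0486],[-0.0741,0.0028,-0.0486],[-0.0741,0.0028,-0.0486]]}'
python3 -m pendant '{"dp":[[0,0,0],[0,0,0],[0,0,0],[0,0,0],[0,0,0],[0,0,0]],"rotation":[[0,0,0],[0,0,0],[0,0,0],[0,0,0],[0,0,0],[0,0,0]]}' 0.0
python3 - <<'E'
from h import *
o=get_obs(); print(o['tool_pos'],o['tcp_rot'],o['moment'])
c=cap('wrist'); np.save('pics/w8.npy',c,allow_pickle=True)
p=c['pixels'].astype(int)
for r in (150,200,250): print(r,' '.join(f"{u}:{p[r,u,0]},{p[r,u,2]}" for u in range(290,360)))
E
```

```text
time: 11.98
tool_pos: [487.8, -225.7, 107.9]
tcp_rot: [3.065, 0.002, 1.887]
contact_force: [0.9, -0.6, -0.5]
grip_width: 64.9
finger_force: 0.0
time: 12.72
tool_pos: [487.4, -225.8, 106.9]
tcp_rot: [3.066, 0.001, 1.887]
contact_force: [-5.0, -2.9, -2.1]
grip_width: 9.6
finger_force: 30.4
[ 487.35041572 -225.79391983  106.93084403] [3.06637626e+00 8.47748052e-04 1.88694920e+00] [-0.35408241  0.93617519  0.02106208]
150 290:145,134 291:99,91 292:96,88 293:97,89 294:98,89 295:99,89 296:97,88 297:96,87 298:96,86 299:93,83 300:91,81 301:91,80 302:92,82 303:93,83 304:95,85 305:96,86 306:99,89 307:99,89 308:98,89 309:97,88 310:94,85 311:74,72 312:94,102 313:112,118 314:152,160 315:173,181 316:192,199 317:192,201 318:193,200 319:193,201 320:192,200 321:192,201 322:193,201 323:193,202 324:194,202 325:195,203 326:195,203 327:196,204 328:197,205 329:199,206 330:199,208 331:200,208 332:201,209 333:200,208 334:200,208 335:200,207 336:199,207 337:199,207 338:200,207 339:199,206 340:189,197 341:172,179 342:150,155 343:135,129 344:161,149 345:162,150 346:164,151 347:164,152 348:163,150 349:159,147 3
[... 1104 characters left out ...]
9,94 302:125,120 303:129,124 304:134,129 305:133,128 306:134,129 307:133,128 308:133,128 309:133,128 310:133,129 311:133,128 312:133,128 313:130,126 314:119,125 315:157,165 316:178,185 317:191,199 318:191,199 319:191,198 320:191,198 321:190,198 322:191,198 323:192,199 324:192,200 325:193,200 326:195,202 327:196,204 328:197,205 329:199,207 330:201,209 331:202,210 332:202,210 333:201,208 334:199,207 335:197,205 336:196,204 337:196,204 338:196,204 339:190,197 340:171,178 341:153,160 342:113,112 343:133,128 344:134,129 345:133,128 346:132,127 347:133,127 348:133,127 349:133,128 350:132,127 351:124,119 352:118,114 353:120,116 354:133,128 355:133,129 356:133,128 357:133,128 358:133,128 359:133,128
```

The door is gripped at 9.6 mm and the rail lines up with the tool plane (centre column 327.5). I'll lift along the lean first, then bring it upright.

```bash
python3 -m pendant '{"dp":[[0,0,-0.005],[0,0,-0.015],[0,0,-0.03],[0,0,-0.045],[0,0,-0.045]],"rotation":[[0,0,0],[0,0,0],[0,0,0],[0,0,0],[0,0,0]]}'
python3 - <<'E'
from h import *
o=get_obs(); print(o['tool_pos'],o['tcp_rot'],o['moment'])
go([470,-150,230],1.571); go([452.5,-70,230],1.571)
E
```

```text
time: 13.4
tool_pos: [485.0, -227.4, 153.7]
tcp_rot: [3.064, 0.004, 1.887]
contact_force: [-0.4, -0.4, -3.9]
grip_width: 9.4
finger_force: 30.0
[ 484.96967846 -227.36476293  153.71312735] [3.06394667 0.00384589 1.88683127] [-0.01243405 -0.11940232  0.00328805]
dp [0.0779, 0.0157, -0.0756] rot [0.0776, -0.0084, 0.3158] rows 1.8
dp [0.1594, 0.024, -0.0753] rot [0.0776, -0.0084, 0.3158] rows 2.8
```

```bash
python3 -m pendant '{"dp":[[0.0,0,-0.035],[0.03,0.006,-0.0756],[0.06,0.012,-0.0756],[0.09,0.016,-0.0756],[0.125,0.02,-0.0755],[0.1594,0.024,-0.0753],[0.1594,0.024,-0.0753],[0.1594,0.024,-0.0753]],"rotation":[[0.02,0,0.05],[0.04,-0.004,0.12],[0.06,-0.006,0.19],[0.0776,-0.0084,0.26],[0.0776,-0.0084,0.3158],[0.0776,-0.0084,0.3158],[0.0776,-0.0084,0.3158],[0.0776,-0.0084,0.3158]]}'
python3 -m pendant '{"dp":[[0,0,0],[0,0,0]],"rotation":[[0,0,0],[0,0,0]]}'
python3 - <<'E'
from h import *
c=cap('wrist'); np.save('pics/w9.npy',c,allow_pickle=True);save('w9',c['pixels'])
o=get_obs(); print(o['tool_pos'],o['tcp_rot'],o['grip_width'])
g=cv2.cvtColor(c['pixels'],cv2.COLOR_RGB2GRAY)
for P,n in (([452.5,80,123],'up'),([452.5,80,65],'low'),([452.5,80,181],'pin'),([452.5,o['tool_pos'][1]+81,o['tool_pos'][2]-29],'door')): print(n,proj(c,P).round(1))
C=cv2.HoughCircles(cv2.medianBlur(cv2.resize(g[0:200,250:400],None,fx=4,fy=4,interpolation=cv2.INTER_CUBIC),5),cv2.HOUGH_GRADIENT,1,20,param1=120,param2=35,minRadius=10,maxRadius=90)
for q in C[0][:14]: print((q[:2]/4+[250-.375,-.375]).round(1),(q[2]/4).round(1))
E
```

```text
time: 14.4
tool_pos: [452.1, -69.8, 228.6]
tcp_rot: [-3.139, -0.002, 1.572]
contact_force: [0.8, -0.6, -1.9]
grip_width: 10.0
finger_force: 30.0
time: 14.65
tool_pos: [452.1, -70.2, 228.5]
tcp_rot: [-3.138, -0.002, 1.57]
contact_force: [-0.2, 0.4, -3.5]
grip_width: 10.0
finger_force: 30.0
[452.02105063 -70.07743498 228.44897839] [-3.13837146e+00 -2.15687588e-03  1.57015749e+00] 9.935462069567297
up [[325.5   9.8]]
low [[326.1  33.4]]
pin [[324.6 -27.6]]
door [[324.5 114.8]]
[327.2 110.5] 15.8
[325.2   8.8] 12.0
```

```bash
python3 - <<'E'
from h import *
go([451,-30,175],1.571); go([451,-30,129],1.571)
E
```

```text
dp [0.04, -0.0009, 0.0535] rot [-0.0032, -0.0022, -0.0008] rows 1.1
dp [0.0399, -0.0007, 0.0995] rot [-0.0032, -0.0022, -0.0008] rows 1.7
```

```bash
python3 -m pendant '{"dp":[[0.02,-0.0004,0.025],[0.04,-0.0009,0.055],[0.04,-0.0008,0.08],[0.04,-0.0007,0.0985],[0.04,-0.0007,0.0985],[0.04,-0.0007,0.0985],[0.04,-0.0007,0.0985]],"rotation":[[-0.0032,-0.0022,0],[-0.0032,-0.0022,-0.001],[-0.0032,-0.0022,-0.001],[-0.0032,-0.0022,-0.001],[-0.0032,-0.0022,-0.001],[-0.0032,-0.0022,-0.001],[-0.0032,-0.0022,-0.001]]}'
cat > m.py <<'E'
from h import *
def look(n,y0=0,y1=140):
    c=cap('wrist'); np.save(f'pics/{n}.npy',c,allow_pickle=True);save(n,c['pixels'])
    o=get_obs(); print(o['tool_pos'].round(2),o['tcp_rot'].round(4),o['contact_force'].round(1))
    g=cv2.cvtColor(c['pixels'],cv2.COLOR_RGB2GRAY)
    C=cv2.HoughCircles(cv2.medianBlur(cv2.resize(g[y0:y1,270:390],None,fx=4,fy=4,interpolation=cv2.INTER_CUBIC),5),cv2.HOUGH_GRADIENT,1,16,param1=120,param2=30,minRadius=16,maxRadius=100)
    if C is not None:
        for q in C[0][:12]: print((q[:2]/4+[270-.375,y0-.375]).round(1),(q[2]/4).round(1))
    return c,o
E
python3 - <<'E'
from m import *
c,o=look('w10')
for P,n in (([451,80,123],'up'),([451,80,65],'low'),([451,80,181],'pin'),([451,o['tool_pos'][1]+81,o['tool_pos'][2]-29],'door')): print(n,proj(c,P).round(1))
E
```

```text
time: 15.58
tool_pos: [451.6, -29.6, 131.0]
tcp_rot: [3.14, 0.0, 1.572]
contact_force: [0.6, 0.2, -2.5]
grip_width: 9.9
finger_force: 30.0
[451.48 -29.53 130.97] [3.1398e+00 5.0000e-04 1.5719e+00] [-0.1 -0.2 -2.2]
[327.8 111. ] 16.4
[323.8 112. ] 12.1
[322.5  38. ] 21.0
[326.  115.5] 13.0
[332. 111.] 12.1
up [[321.6  39.3]]
low [[322.9  64.9]]
pin [[318.8 -15. ]]
door [[322.3 114.7]]
```

```bash
python3 - <<'E'
from h import *
c=load('w10'); g=cv2.cvtColor(c['pixels'],cv2.COLOR_RGB2GRAY)
for r in (2,10,18,26,34,40,46,52,58,64,70): print(r,' '.join(map(str,g[r,292:356])))
print('door')
for r in (100,106,111,116,122): print(r,' '.join(map(str,g[r,302:356])))
print('rail')
for r in (160,220,290): print(r,' '.join(map(str,g[r,306:350])))
E
```

```text
2 97 97 96 96 96 96 96 95 95 96 96 95 95 96 96 90 71 58 54 82 127 149 153 154 154 155 155 155 155 156 157 158 159 159 159 160 161 161 161 161 162 162 160 144 102 55 54 57 78 93 95 95 96 96 96 96 96 96 96 96 96 97 97 97
10 157 156 157 159 159 160 161 162 162 162 163 161 160 163 165 165 166 164 164 164 164 116 57 55 54 54 54 55 55 53 54 54 54 54 54 55 54 55 55 54 55 53 53 107 155 168 171 172 174 175 175 173 173 172 173 174 175 176 177 177 177 177 176 176
18 61 61 61 58 58 59 59 60 63 64 64 66 67 65 61 62 63 63 63 62 62 62 57 54 53 54 54 54 54 53 55 54 55 55 55 55 54 55 54 54 54 54 56 60 59 61 61 62 63 63 63 62 61 65 62 61 61 61 62 60 58 59 59 59
26 63 62 61 62 61 60 60 60 61 62 62 63 63 63 62 62 62 86 142 165 170 173 175 106 54 54 55 54 54 54 53 53 54 54 54 55 54 54 55 54 55 56 125 178 178 175 169 152 108 63 63 61 61 63 62 62 62 62 61 60 60 61 60 61
34 56 62 62 63 62 62 62 60 60 59 60 62 62 63 98 149 166 171 175 180 184 180 170 117 64 55 55 55 54 53 54 55 55 54 54 54 54 55 56 55 55 58 97 148 169 175 178 178 179 175 163 120 63 62 63 62 62 61 61 61 60 60 60 61
40 50 51 55 62 62 61 61 55 
[... 2208 characters left out ...]
128 129 128 126 124 190 194 195 194 188 107 109 163 166 172 178 183 185 189 188 199 189 184 189 189 187 179 177 177 173 169 168 162 142 143 190 194 194 195 196 196 198 199 198 198 198 199 198 197 196 196
rail
160 55 56 54 27 26 28 51 125 163 184 198 198 198 198 198 198 198 199 199 200 201 201 202 203 204 205 205 204 203 202 201 202 202 201 185 162 124 93 88 63 64 63 72 95
220 51 37 24 25 26 36 55 87 154 174 193 197 196 196 197 196 196 197 198 199 200 201 202 203 205 205 205 203 202 201 200 200 200 194 173 150 66 48 48 57 91 92 92 91
290 93 93 92 89 47 17 17 27 76 116 121 127 127 126 125 125 125 125 125 126 126 127 128 129 131 132 130 128 127 126 125 125 125 117 107 62 17 18 25 59 93 92 93 92
```

```bash
python3 - <<'E'
from h import *
for n in('w9','w10'):
    c=load(n); h=cv2.cvtColor(c['pixels'],cv2.COLOR_RGB2HSV); w=cv2.inRange(h,(90,0,140),(140,45,255)); 
    w=cv2.morphologyEx(w,cv2.MORPH_CLOSE,np.ones((5,5)))
    L=[];Q=[]
    for r in range(90,260,6):
        k,lab,st,_=cv2.connectedComponentsWithStats(w[r:r+1]); x=[s for s in st[1:] if s[2]>12]
        if x: L.append([x[0][0]-.5,r]); Q.append([x[-1][0]+x[-1][2]-.5,r])
    for nm,E in(('l',L),('r',Q)):
        P=onz(c,E,8)[:,:2]; v=cv2.fitLine(P.astype(np.float32),cv2.DIST_HUBER,0,.01,.01).ravel(); v[:2]*=np.sign(v[1])
        print(n,nm,'yaw',np.arctan2(-v[0],v[1]).round(4),P[::6].round(1).tolist())
c=load('w10'); M=onz(c,[[327.4,150],[327.5,160],[327.5,220],[327.6,290]],162); print('rail',M.round(2).tolist())
go([450.5,-5,129.2],1.571)
E
```

```text
w9 l yaw -1.5197 [[407.2, 44.2], [407.3, 11.1], [407.3, -23.1], [408.2, -58.7], [438.9, -95.9]]
w9 r yaw -0.0174 [[496.7, 44.0], [497.5, 11.0], [497.4, -23.2], [497.3, -58.8], [467.6, -95.9]]
w10 l yaw 0.0005 [[407.5, 73.3], [407.4, 48.7], [407.9, 23.3], [407.6, -3.1], [443.1, -30.8]]
w10 r yaw -0.001 [[497.0, 73.3], [497.1, 48.8], [496.6, 23.4], [496.9, -3.1], [497.2, -30.7]]
rail [[453.28, 37.29, 162.0], [453.32, 34.08, 162.0], [453.33, 13.97, 162.0], [453.39, -11.68, 162.0]]
dp [0.0245, -0.001, 0.0018] rot [0.0018, 0.0005, 0.0009] rows 0.4
```

```bash
python3 -m pendant '{"dp":[[0,-0.001,0.0023],[0.003,-0.001,0.0023],[0.008,-0.001,0.0023],[0.014,-0.001,0.0023],[0.019,-0.001,0.0023],[0.023,-0.001,0.0023],[0.023,-0.001,0.0023],[0.023,-0.001,0.0023]],"rotation":[[0.0018,0,0],[0.0018,0,0],[0.0018,0,0],[0.0018,0,0],[0.0018,0,0],[0.0018,0,0],[0.0018,0,0],[0.0018,0,0]]}'
python3 - <<'E'
from m import *
c,o=look('w11')
g=cv2.cvtColor(c['pixels'],cv2.COLOR_RGB2GRAY)
for r in range(50,125,6): print(r,' '.join(map(str,g[r,296:358])))
E
```

```text
time: 16.62
tool_pos: [450.0, -6.4, 127.9]
tcp_rot: [-3.14, 0.0, 1.572]
contact_force: [-1.0, -0.2, -2.1]
grip_width: 10.0
finger_force: 30.0
[449.98  -6.42 127.9 ] [-3.1401e+00  1.0000e-04  1.5720e+00] [-0.2  0.2 -2.3]
50 152 152 152 153 154 153 154 154 154 154 155 155 155 155 155 155 156 156 156 156 155 156 156 156 156 156 157 157 157 157 157 157 157 157 157 157 157 158 157 157 157 157 157 157 157 157 158 157 157 157 157 157 157 158 158 158 158 158 158 157 158 159
56 152 152 152 152 152 152 152 153 154 154 154 154 154 154 154 154 155 155 155 155 156 155 155 154 152 154 155 156 157 158 159 160 161 161 162 163 162 163 163 164 164 164 164 164 163 161 157 157 158 157 158 157 157 158 158 158 158 158 158 158 158 159
62 123 123 124 123 123 123 124 124 123 123 123 124 124 124 124 124 138 153 155 156 157 158 159 159 160 161 162 162 162 162 162 162 162 163 163 164 164 164 165 166 165 165 166 166 165 166 165 165 165 160 147 131 125 126 125 125 125 125 125 125 126 125
68 168 169 171 172 173 174 175 175 176 175 175 174 175 173 159 155 155 156 157 158 160 161 162 163 164 165 166 167 167 168 169 
[... 1534 characters left out ...]
 127 128 127 127 129 131 132 133 122 101 111 112 79 66 79 99 108 109 110 112 113 114 114 116 117 118 118 136 188 185 183 182 181 180 178 175 172 169 162 137 98 88 106 127 126 127 127 129 130 131 130 130 130 131 131 129
116 129 128 129 129 129 127 128 128 127 128 129 130 132 133 130 122 92 111 111 112 114 115 112 104 77 65 65 65 65 66 69 75 77 82 87 83 68 66 65 65 70 88 97 108 109 122 141 151 201 200 200 200 201 203 205 205 205 205 205 206 206 204
122 128 129 130 130 128 127 127 128 128 128 129 130 132 132 130 126 125 126 125 85 95 110 112 114 115 117 117 117 117 117 117 117 117 117 117 116 114 114 113 111 127 164 143 108 155 203 203 201 201 200 200 200 201 203 204 205 204 204 205 205 205 203
```

```bash
python3 -m pendant '{"dp":[[0.001,0.0007,0],[0.0025,0.0007,0],[0.0035,0.0007,0],[0.0035,0.0007,0],[0.0035,0.0007,0]],"rotation":[[0,0,0],[0,0,0],[0,0,0],[0,0,0],[0,0,0]]}'
python3 -m pendant '{"dp":[[0.0005,0,0],[0.001,0,0],[0.001,0,0]],"rotation":[[0,0,0],[0,0,0],[0,0,0]]}'
python3 -m pendant '{"dp":[[0.0005,0,0],[0.001,0,0],[0.001,0,0]],"rotation":[[0,0,0],[0,0,0],[0,0,0]]}'
python3 - <<'E'
from m import *
c,o=look('w12')
g=cv2.cvtColor(c['pixels'],cv2.COLOR_RGB2GRAY)
for r in range(80,136,6): print(r,' '.join(map(str,g[r,296:358])))
for u in (314,318,322,340,344): print(u,' '.join(map(str,g[70:150,u])))
E
```

```text
time: 17.3
tool_pos: [450.6, -2.8, 127.8]
tcp_rot: [-3.14, 0.0, 1.572]
contact_force: [-0.5, 0.6, -1.9]
grip_width: 10.2
finger_force: 30.0
time: 17.68
tool_pos: [450.6, -1.8, 127.9]
tcp_rot: [-3.14, 0.0, 1.572]
contact_force: [0.3, 0.3, -2.4]
grip_width: 10.2
finger_force: 30.0
time: 18.05
tool_pos: [450.7, -0.8, 127.9]
tcp_rot: [-3.14, 0.0, 1.572]
contact_force: [0.5, -0.4, -2.8]
grip_width: 10.0
finger_force: 30.0
[450.64  -0.84 127.88] [-3.1400e+00  2.0000e-04  1.5722e+00] [-0.5 -0.  -2.8]
80 69 69 70 70 69 69 69 69 69 69 69 69 68 69 68 68 68 90 135 155 157 157 158 158 159 159 161 161 162 163 165 165 166 166 167 167 168 168 169 170 169 169 165 146 102 69 69 69 69 69 69 70 68 68 69 69 69 69 69 70 69 69
86 117 117 118 119 119 119 121 120 120 120 119 118 142 154 156 157 158 159 160 161 161 162 163 164 165 165 166 166 166 166 166 167 166 165 166 167 167 167 167 168 168 168 167 168 167 167 168 167 163 145 122 122 123 123 123 124 125 125 125 124 124 124
92 65 63 62 63 62 62 63 64 64 64 64 146 155 156 157 159 159 160 161 162 163 164 166 167 167 169 170 170 171 171 172 172 172 173 171 17
[... 2717 characters left out ...]
 179 191 200 203 203 203 203 203 202 202 203 202 203 202
340 158 157 158 157 157 151 141 127 113 94 102 142 163 168 169 168 167 167 167 166 166 165 164 163 162 162 162 163 163 163 163 162 162 162 161 160 159 158 157 156 155 152 153 170 177 176 178 180 180 178 176 172 162 128 105 118 130 130 130 135 205 204 204 204 201 176 171 184 192 192 192 192 192 191 191 191 192 191 190 190
344 158 157 158 157 157 151 140 127 112 94 69 83 148 179 180 171 163 166 167 166 164 164 163 162 162 161 160 158 158 159 158 159 158 158 157 156 154 155 156 168 180 179 177 172 166 159 148 142 120 105 101 124 128 128 197 201 201 201 201 201 201 201 200 201 200 200 201 201 200 200 200 200 200 200 200 200 200 199 200 199
```

x is now aligned: knuckle centre at column 327.2 against the door plane at 327.2. Next I'll feel for the leaf in +y, which has 1 mm of clearance beyond alignment.

```bash
for i in 1 2; do python3 -m pendant '{"dp":[[0.0007,0,0],[0.0007,0,0],[0.0007,0,0]],"rotation":[[0,0,0],[0,0,0],[0,0,0]]}'; done
```

```text
time: 18.48
tool_pos: [450.8, -0.7, 128.1]
tcp_rot: [-3.141, 0.001, 1.572]
contact_force: [-1.1, -4.6, -0.5]
grip_width: 9.9
finger_force: 30.0
time: 18.85
tool_pos: [451.0, -0.5, 128.2]
tcp_rot: [-3.141, 0.002, 1.573]
contact_force: [-1.4, -8.3, 1.0]
grip_width: 9.8
finger_force: 30.0
```

```bash
python3 -m pendant '{"dp":[[-0.0012,0,0],[-0.0023,0,0],[-0.0023,0,0],[-0.0023,0,0]],"rotation":[[0,0,0],[0,0,0],[0,0,0],[0,0,0]]}'
for i in 1 2 3; do python3 -m pendant '{"dp":[[0,0,0.0004],[0,0,0.0004],[0,0,0.0004]],"rotation":[[0,0,0],[0,0,0],[0,0,0]]}'; done
```

```text
time: 19.35
tool_pos: [450.5, -1.5, 127.8]
tcp_rot: [-3.14, -0.0, 1.572]
contact_force: [0.4, -0.8, -2.1]
grip_width: 9.8
finger_force: 30.0
time: 19.73
tool_pos: [450.6, -1.7, 127.5]
tcp_rot: [-3.14, 0.0, 1.572]
contact_force: [0.5, -0.0, -2.8]
grip_width: 9.5
finger_force: 30.0
time: 20.1
tool_pos: [450.6, -1.7, 127.1]
tcp_rot: [-3.14, 0.0, 1.572]
contact_force: [0.4, 0.3, -2.4]
grip_width: 9.7
finger_force: 30.0
time: 20.48
tool_pos: [450.8, -1.7, 127.0]
tcp_rot: [-3.141, 0.0, 1.572]
contact_force: [-0.6, 0.2, 3.7]
grip_width: 9.3
finger_force: 30.0
```

```bash
python3 - <<'E'
from m import *
c,o=look('w13'); print(o['moment'].round(2))
g=cv2.cvtColor(c['pixels'],cv2.COLOR_RGB2GRAY)
for r in (92,98,104,110,113,116): print(r,' '.join(map(str,g[r,300:356])))
for r in (160,220,290): print(r,' '.join(map(str,g[r,306:350])))
h=cv2.cvtColor(c['pixels'],cv2.COLOR_RGB2HSV); m=cv2.inRange(h,(105,120,50),(125,255,255))
for r in range(180,320,20):
    x=np.where(m[r,240:420]>0)[0]+240; print(r,(x.min(),x.max()) if len(x) else None, onz(c,[[x.min()-.5,r],[x.max()+.5,r]],28)[:,:2].round(1).tolist() if len(x) else '')
E
```

```text
[450.8   -1.74 126.97] [-3.1406e+00  2.0000e-04  1.5721e+00] [-1.2  0.2  5. ]
[-0.01  0.21  0.03]
92 65 65 64 63 64 122 149 153 155 157 158 159 161 161 162 163 164 165 166 167 168 169 170 172 173 174 175 174 174 173 172 171 170 169 169 168 167 166 164 163 162 161 160 160 159 159 158 134 65 64 63 64 65 64 64 65
98 65 65 65 64 65 65 103 146 151 153 154 156 156 158 160 161 162 163 164 165 165 168 169 169 169 168 168 168 168 168 168 167 167 166 166 165 164 163 163 162 162 160 160 159 157 149 116 65 65 65 65 65 65 64 64 63
104 128 128 128 127 128 130 132 134 129 144 149 151 151 152 154 154 155 156 158 159 160 160 161 161 161 163 163 162 163 163 162 162 161 161 161 160 159 158 158 157 157 156 156 155 146 126 127 128 129 131 131 130 130 131 131 132
110 127 128 127 127 128 130 132 133 114 165 170 176 181 166 153 150 150 151 151 151 152 151 152 153 153 153 154 154 154 154 154 154 154 154 155 154 155 152 152 168 179 180 181 179 172 149 110 128 129 131 131 130 130 131 132 131
113 128 128 128 128 129 130 132 133 121 113 163 168 175 183 117 117 105 96 80 85 96 108 118 137 138 149 149 149 146 126 
[... 416 characters left out ...]
208 209 208 207 207 206 205 205 206 205 189 167 144 179 199 199 200 202 203 203
220 54 55 55 53 32 25 31 79 155 176 194 201 201 201 200 200 200 201 202 203 204 205 206 207 208 209 209 207 206 204 203 203 203 198 177 157 95 95 92 61 50 50 55 77
290 95 95 95 91 49 17 18 29 78 118 124 131 131 129 129 128 128 128 129 129 129 130 131 132 134 135 133 132 129 128 128 128 128 120 111 66 17 19 25 61 95 95 95 95
180 None 
200 (np.int64(301), np.int64(358)) [[434.2, 27.2], [473.6, 27.3]]
220 (np.int64(301), np.int64(357)) [[433.9, 13.3], [473.2, 13.3]]
240 (np.int64(301), np.int64(356)) [[433.7, -1.0], [472.8, -1.0]]
260 (np.int64(300), np.int64(354)) [[432.7, -15.7], [471.7, -15.7]]
280 None 
300 None
```

x is aligned within about 0.3 mm, y is set from the leaf contact, and the door stands upright on the packers with about 6 N. The packers haven't moved. Handing in.

```bash
python3 -c "
from h import *
print(workorder.close_job())"
```

```text
the job is handed in; nothing more can be done
None
```

The job is handed in at about 20.6 s with no result shown: packer squarely on the laid one, door upright on both, its knuckle in the jamb gap and still gripped, holes in line to about 0.3 mm along x by camera and 1 mm or better along y by touch.

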